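# Load the support pillars and hold the spring slide open at its marker

## Task

Set up the holding fixture so that a stepped workpiece can be laid in it: stand the two short steel pillars upright in the two pockets of the row next to the spring slide, and the tall loose one in the free pocket of the far row, beside the tall pillar already there. Then pull the fixture's spring slide out by its upright black handle until the handle is in line with the ridge on the small steel marker beside the guide rail, and keep it there: finish while still holding the slide at the marker, do not let go. Leave the other things on the bench where they are.

Things in the scene. Friction and masses are not known exactly. Their poses are not given: they have to be found in the camera images.
- fixture: fixed aluminium plate 280 x 150 x 15 mm, turned at most 15 degrees. Origin on the bench under it, 10 mm farther than its middle; x from slide end (nearest the robot) to pocket end, y left. Pockets at x, y (mm): near row (30, 40), (30, -40); far row (90, 40) free, (90, -40) filled by a fixed pillar, top at z 62. Slide guide rails: y = 16 to 29 and -16 to -29, x = -150 to -5, screw tops at z 38.
- pocket_s1 (a point): round blind pocket in the fixture plate, 30 mm in diameter and 8 mm deep; this point is the centre of its floor, 7 mm above the bench. Near row, left; for a short pillar.
- pocket_s2 (a point): round blind pocket in the fixture plate, 30 mm in diameter and 8 mm deep; this point is the centre of its floor, 7 mm above the bench. Near row, right; for a short pillar.
- pocket_t (a point): round blind pocket in the fixture plate, 30 mm in diameter and 8 mm deep; this point is the centre of its floor, 7 mm above the bench. Far row, left; for the tall pillar.
- short_1: a plain steel pillar, a round cylinder 24 mm in diameter and 35 mm tall with a tapered foot (19 mm wide at the bottom, full width 5 mm up), standing upright and loose on the bench to the left of the fixture; about 120 g. Origin: centre of its underside; z is its axis, up. One of two alike.
- short_2: a plain steel pillar, a round cylinder 24 mm in diameter and 35 mm tall with a tapered foot (19 mm wide at the bottom, full width 5 mm up), standing upright and loose on the bench to the left of the fixture; about 120 g. Origin: centre of its underside; z is its axis, up. One of two alike.
- tall: a plain steel pillar, a round cylinder 24 mm in diameter and 55 mm tall with a tapered foot (19 mm wide at the bottom, full width 5 mm up), standing upright and loose on the bench to the left of the fixture; about 190 g. Origin: centre of its underside; z is its axis, up.
- slide: spring slide between the rails, moves along the fixture's x only: rests at fixture x = -65 mm, pulls out up to 60 mm towards the robot (-x). Spring: about 4 N at rest, 1.5 N more per 10 mm; returns if let go. Origin: in the handle's middle plane, 15 mm above the bench; axes as the fixture's. Its 70 mm wide jaw lies 48 to 60 mm from the origin in +x, top 54 mm above the bench.
- handle (a point): grip point on the slide's upright black handle, 82 mm above the bench. The handle is a plate 14 mm thick along the fixture's x, 36 mm wide along y, from 37 to 105 mm above the bench; pinch it from above with the fingers closing along the fixture's x.
- marker: small steel saddle 20 x 13 x 22 mm with a 3 mm ridge across its top, fixed on the plate beside the left rail (fixture y = 38 mm). Origin: centre of its foot, 15 mm above the bench, in the ridge's plane; axes as the fixture's. The slide is right when its origin (the handle's middle plane) has the same x along the fixture as this origin: 25 to 45 mm out from rest.
- caliper: caliper lying on the bench, 58 x 215 x 12 mm, a bystander. Origin: centre of its underside.
- tape: small roll of black tape lying flat, 62 mm across, 19 mm high, a bystander. Origin: centre of its underside.
- spool: solder spool, 64 mm across, 38 mm high, a bystander. Origin: centre of its underside.
- weight: brass weight with a knob, 38 mm across, 57 mm high, a bystander. Origin: centre of its underside.

How it is judged:
On the way:
1. the two short pillars stand in the near row and the tall one in the far row, let go, with the slide not yet pulled ((((horizontal distance between short_1 and pocket_s1 below 0.006 m and z of short_1 in the frame of pocket_s1 between -0.004 and 0.004 m and angle between short_1's own z axis and vertical below 0.1 rad) and (horizontal distance between short_2 and pocket_s2 below 0.006 m and z of short_2 in the frame of pocket_s2 between -0.004 and 0.004 m and angle between short_2's own z axis and vertical below 0.1 rad)) or ((horizontal distance between short_1 and pocket_s2 below 0.006 m and z of short_1 in the frame of pocket_s2 between -0.004 and 0.004 m and angle between short_1's own z axis and vertical below 0.1 rad) and (horizontal distance between short_2 and pocket_s1 below 0.006 m and z of short_2 in the frame of pocket_s1 between -0.004 and 0.004 m and angle between short_2's own z axis and vertical below 0.1 rad))) and horizontal distance between tall and pocket_t below 0.006 m and z of tall in the frame of pocket_t between -0.004 and 0.004 m and angle between tall's own z axis and vertical below 0.1 rad and contact force between the fingers and short_1 below 0.3 N and contact force between the fingers and short_2 below 0.3 N and contact force between the fingers and tall below 0.3 N and x of slide in the frame of fixture above -0.075 m), for 0.2 s.
At the end, for the whole second after the job is handed in: Each short pillar upright (0.1 rad) on the floor of its own near-row pocket and the tall one in the free far-row pocket, within 6 mm of centre and 4 mm in height; slide within 5 mm of the marker along the fixture's x, the fingers still pressing on it with over 2 N ((((horizontal distance between short_1 and pocket_s1 below 0.006 m and z of short_1 in the frame of pocket_s1 between -0.004 and 0.004 m and angle between short_1's own z axis and vertical below 0.1 rad) and (horizontal distance between short_2 and pocket_s2 below 0.006 m and z of short_2 in the frame of pocket_s2 between -0.004 and 0.004 m and angle between short_2's own z axis and vertical below 0.1 rad)) or ((horizontal distance between short_1 and pocket_s2 below 0.006 m and z of short_1 in the frame of pocket_s2 between -0.004 and 0.004 m and angle between short_1's own z axis and vertical below 0.1 rad) and (horizontal distance between short_2 and pocket_s1 below 0.006 m and z of short_2 in the frame of pocket_s1 between -0.004 and 0.004 m and angle between short_2's own z axis and vertical below 0.1 rad))) and horizontal distance between tall and pocket_t below 0.006 m and z of tall in the frame of pocket_t between -0.004 and 0.004 m and angle between tall's own z axis and vertical below 0.1 rad and x of slide in the frame of marker between -0.005 and 0.005 m and contact force between the fingers and slide above 2 N); the arm keeps its last pose, push and grip.
It fails at once if a bystander (caliper, tape, spool, weight) is moved by more than 25 mm (distance of any of caliper, tape, spool, weight from where it was at the start of the episode above 0.025 m).
It also fails if it takes over 72 s, if anything falls off the work surface, if the arm or the gripper's body presses on something with over 40 N, if the wrist force passes 120 N, or if a joint passes its speed limit or range.

## Robot

A 6-joint arm with a two-finger parallel gripper is mounted at the origin on a cart in front of the work surface, level with it; the furniture and walls round the work are solid. World frame = base frame: x ahead of the robot, y to its left, z up, the work surface at z = 0. Lengths are in m, angles in rad, forces in N, time in s.
With the tool pointing down it reaches from about 0.375 to 0.9 m from the base axis. Payload 3.1 kg.
Tool frame: the origin (TCP) lies on the centre line of the jaws, within the pads' length; the fingertips stand 22 mm ahead of it and the grasp point (between the pads) lies 3 mm ahead of it; z points along the fingers, y is the line along which they close (so a half turn about z gives the same grasp; the last joint's range is limited). The gripper opens to 85 mm and grips with 20 to 120 N. Pads are 22 mm wide; open, the fingers measure 114 mm over their backs; the gripper's body (76 mm by 85 mm) begins 54 mm behind the grasp point. The pads swing forward as they close: fully open they stand 13 mm farther back than shut.
Start: joints at [1.093, 0.527, 1.433, -0, 1.181, -0.178], TCP at [0.184, 0.597, 0.253] pointing down, gripper open.
Joint ranges: [-3.08, 3.08], [-0.75, 2.2], [0.22, 2.44], [-1.43, 4.57], [0, 2.65], [-2.85, 2.85]. Speed limits (rad/s): [2.79, 2.79, 3.14, 3.14, 3.14, 3.14].

## Interface

Orientations are given as a unit quaternion [x, y, z, w].
In Python, from station import manip gives the robot as it stands.
- The arm moves only by the tool hand_motion, called after ">>>" by a JSON object that holds its "method" and its "body", one argument or row to a line. Schema: {"type":"object","properties":{"rows":{"type":"array","items":{"type":"array","items":{"type":"number"},"minItems":5,"maxItems":5},"minItems":1,"maxItems":20},"grip_n":{"type":"number"},"only":{"type":"string"},"quiet":{"type":"boolean"},"lines":{"type":"string"}},"required":["rows"],"additionalProperties":false}. rows is a list of rows, 1 to 20 of them, each of 5 numbers: dx, dy, dz in normalised numbers (1 is 0.8 m), then a turn about the tool's z in parts of the range, where 1.0 means 180 degrees, then the opening from 0.0 (shut) to 1.0 (fully open); each row is the pose to reach, as a shift and turn from the pose commanded when the call began, along the tool's axes at that moment; what a row does not reach only later rows make up. A row lasts 1/10 s, in which the tool goes at most 0.05 m and 0.15 rad, less where a joint would pass 70% of its speed; a pose out of reach is approached as far as the arm can. The fingers move at their own pace and stop on an object; grip_n is the grip in N (left out, the last holds). Time passes only in rows, so rows that do not move let the fingers close. The tool returns the time, the measured TCP pose, the force, the opening and the grip force at its end. only (a regular expression) keeps the lines of the reply that match it, lines (a string "A,B") keeps lines A to B, and quiet returns only ok. No shift or turn number may pass 1 either way. Input that does not fit is refused with a message, and nothing moves.
- manip.sense(): the state, without advancing time (a new reading comes with each control period).
- manip.snapshot(name): name is "side" or "top" or "wrist"; returns a dict with "pixels" (400x640x3 uint8, red, green, blue), "range_z" (400x640 float32, m along the optical axis (not along the pixel's ray), 0 where there is no reading), "fov_y" (degrees; the focal length in pixels is half the picture's height over the tangent of half this angle, whatever the lens; pixels are square), "cx", "cy" (the principal point, pixels), "k1" (the pictures are not rectified: a ray, as slopes to the right and down, at radius r is drawn at 1 + k1 r^2 times it, then the intrinsics apply), "R" (3x3) and "t" (3): a world point X has camera coordinates R X + t; the wrist camera has in their place "hand_eye" (4x4, takes a point from camera to tool coordinates, whose origin is the TCP and whose axes are the flange's). Camera axes: x right, y down, z forward; pixel columns grow to the right and rows downward; lengths in m; the calibration is good to about 2 mm. A picture is of the moment at which its call begins: read the wrist's pose just before it.
- manip.sign_off(): hands the job in; it is judged then, once.
The state is a dict: "t": time; "q": joint angles; "qd": joint speeds; "tau": joint torques, N m; "tcp_pos": TCP position; "tool_rot": TCP orientation; "force": force on the tool from outside, world axes, zero at the start; "ft_torque": the same for the moment, N m; "finger_gap": opening from 0.0 (shut) to 1.0 (fully open); "gripper_force": force on a finger pad.
Only numpy, scipy, OpenCV 4.12 (cv2) and the standard library are available. Lean on these libraries where they do the work, as an engineer would, in place of code of your own. Each camera call takes 0.05 s, during which the arm holds its last target. There are 200 camera calls.

## Working session

There is one attempt and no reset: what is moved stays moved. The work goes in short steps, Python scripts to look and compute and a tool call to move; the robot and the scene stay as the last step left them, time stands still between calls to the robot, and variables do not carry over. Pictures are saved under pics/ and viewed, at most 10 in all, crops included, and the job is handed in when it is done.

```bash
ls; mkdir -p pics
```

Run:
```python
from station import manip
import cv2,pickle
s=manip.sense();print(s)
for n in("top","side"):
    d=manip.snapshot(n);cv2.imwrite(f"pics/{n}.png",d["pixels"][:,:,::-1]);pickle.dump(d,open(f"{n}.pkl","wb"))
    print(n,{k:v for k,v in d.items() if k not in("pixels","range_z")},(d["range_z"]>0).mean())
```

```text
pics
station.py
{'t': 0.0, 'q': array([ 1.09350816e+00,  5.28450867e-01,  1.43390448e+00,  3.31724839e-05,
        1.18139507e+00, -1.78500333e-01]), 'qd': array([ 0.00141604,  0.00129553, -0.00064821,  0.00065616,  0.00133397,
        0.00191659]), 'tau': array([-6.87307001e-04, -4.42352486e+01, -1.78020823e+01, -1.96822175e-04,
        8.48837604e-03,  3.16275710e-06]), 'tcp_pos': array([0.18362871, 0.59671782, 0.25234227]), 'tool_rot': array([ 1.48844982e-01,  9.88859953e-01, -1.01646080e-03, -3.61974163e-04]), 'force': array([-0.09038137, -0.53011856, -0.78994854]), 'ft_torque': array([-0.05458313, -0.00439646,  0.08078688]), 'gripper_force': 0.0, 'finger_gap': 0.9994840823652003}
top {'fov_y': 52.18349744366869, 'cx': 316.06735111565223, 'cy': 201.19342347174893, 'k1': 0.019909888937578914, 'R': array([[ 0.02044267, -0.99977688, -0.00531874],
       [-0.98068677, -0.01901677, -0.19465822],
       [ 0.19451364,  0.00919535, -0.98085671]]), 't': array([-0.03197986,  0.54958653,  1.30037649])} 0.99592578125
side {'fov_y': 50.55706998755065, 'cx': 319.7807161109554, 'cy': 202.73486277380277, 'k1': -0.0605942660548857, 'R': array([[ 0.82442548, -0.56553077,  0.02230647],
       [-0.17950504, -0.29865221, -0.93732854],
       [ 0.53675001,  0.76875341, -0.34773212]]), 't': array([-0.44438484,  0.15650305,  1.09491208])} 0.9190546875
```

View pics/top.png

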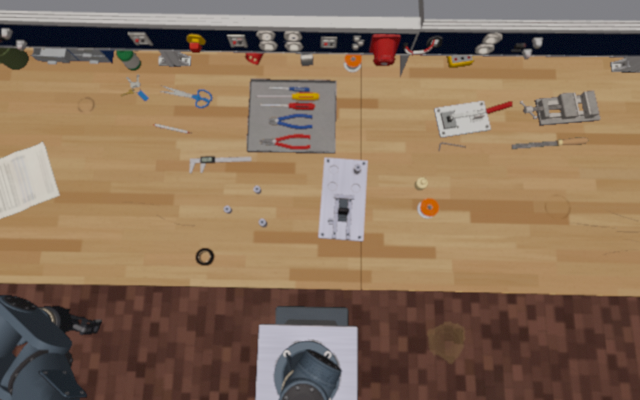

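View pics/side.png

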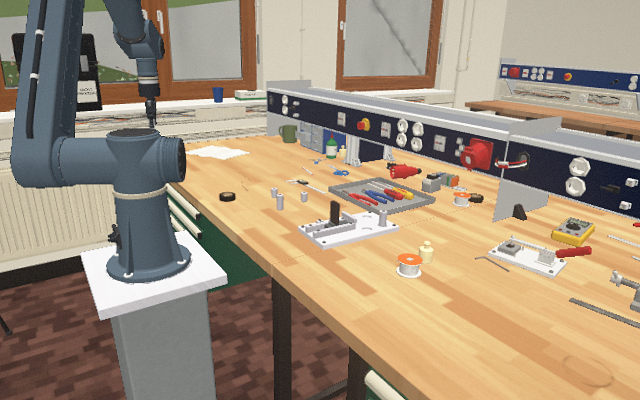

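The top view shows the pillars at about (257,189), (227,209) and (263,222), the fixture around (344,199) with its handle at (343,212), and the tape at (205,257). In the side view the pillars are at (275,192), (280,201) and (304,196), and the handle at (335,212).

Create h.py:
```python
import numpy as np,cv2,pickle
from scipy.spatial.transform import Rotation as Rn
def K(d):
    f=200/np.tan(np.radians(d["fov_y"]/2));return np.array([[f,0,d["cx"]],[0,f,d["cy"]],[0,0,1.]])
def load(n): return pickle.load(open(n+".pkl","rb"))
def snap(manip,n,save):
    s=manip.sense();d=manip.snapshot(n)
    if n=="wrist":
        T=np.eye(4);T[:3,:3]=Rn.from_quat(s["tool_rot"]).as_matrix();T[:3,3]=s["tcp_pos"]
        W=np.linalg.inv(T@d["hand_eye"]);d["R"]=W[:3,:3];d["t"]=W[:3,3]
    pickle.dump(d,open(save+".pkl","wb"));return d
def D(d): return np.array([d["k1"],0,0,0,0.])
def ray(d,uv):
    p=cv2.undistortPoints(np.array([[uv]],float),K(d),D(d))[0,0]
    v=d["R"].T@np.array([*p,1.]);return -d["R"].T@d["t"],v   # v scaled to depth 1
def at_z(d,uv,z):
    c,v=ray(d,uv);return c+v*(z-c[2])/v[2]
def tri(obs):
    A=np.zeros((3,3));b=np.zeros(3)
    for d,uv in obs:
        c,v=ray(d,uv);v=v/np.linalg.norm(v);P=np.eye(3)-np.outer(v,v);A+=P;b+=P@c
    X=np.linalg.solve(A,b);res=[np.round(1e3*np.linalg.norm(np.cross(X-ray(d,u)[0],ray(d,u)[1]/np.linalg.norm(ray(d,u)[1]))),1) for d,u in obs];return X,res
def depthpt(d,uv):
    c,v=ray(d,uv);return c+v*d["range_z"][int(round(uv[1])),int(round(uv[0]))]
def proj(d,X):
    return cv2.projectPoints(np.array(X,float).reshape(-1,1,3),cv2.Rodrigues(d["R"])[0],d["t"],K(d),D(d))[0][:,0]
def crop(d,u0,v0,u1,v1,k,name):
    c=d["pixels"][v0:v1,u0:u1,::-1];cv2.imwrite(name,cv2.resize(c,None,fx=k,fy=k,interpolation=cv2.INTER_CUBIC))
```

Run:
```python
from h import *
from station import manip
d=load("top")
for n,uv in dict(pA=(257,189),pB=(227,209),pC=(263,222),tape=(205,257),handle=(343,211),cal=(220,160),spool=(429,208),fpil=(358,170),mark=(331,221)).items(): print(n,depthpt(d,uv).round(3),at_z(d,uv,.03).round(3))
for n,uvs in dict(plate=[(326,158),(367,160),(363,241),(320,238)]).items():
    for u in uvs: print(at_z(d,u,.015).round(3))
w=snap(manip,"wrist","w0");print(w["hand_eye"].round(4),w["fov_y"],w["cx"],w["cy"],w["k1"],-w["R"].T@w["t"])
print(proj(w,[[.6,.3,.03],[.5,.3,.03],[.5,.4,.03]]))
```

```text
pA [0.592 0.18  0.034] [0.593 0.181 0.03 ]
pB [0.522 0.277 0.033] [0.522 0.278 0.03 ]
pC [0.477 0.152 0.054] [0.481 0.155 0.03 ]
tape [ 0.363  0.349 -0.001] [0.361 0.34  0.03 ]
handle [ 0.51  -0.108  0.104] [ 0.523 -0.112  0.03 ]
cal [0.702 0.321 0.001] [0.693 0.313 0.03 ]
spool [ 0.543 -0.406  0.01 ] [ 0.539 -0.4    0.03 ]
fpil [ 0.658 -0.159  0.061] [ 0.667 -0.162  0.03 ]
mark [ 0.488 -0.072  0.034] [ 0.488 -0.072  0.03 ]
[ 0.712 -0.052  0.015]
[ 0.707 -0.195  0.015]
[ 0.425 -0.18   0.015]
[ 0.432 -0.036  0.015]
[[-5.000e-04 -9.544e-01 -2.985e-01  7.490e-02]
 [ 1.000e+00 -3.000e-04 -7.000e-04 -9.000e-04]
 [ 6.000e-04 -2.985e-01  9.544e-01 -1.197e-01]
 [ 0.000e+00  0.000e+00  0.000e+00  1.000e+00]] 68.45677290241207 325.5657079555479 195.28655423825222 -0.026558386351110522 [0.11195228 0.61821735 0.37215387]
[[232.95652942 446.76157659]
 [208.58048894 406.80463583]
 [266.34796779 394.25740122]]
```

Units first: shifts go in shares of 0.8 m and turns go in shares of 180 degrees. So -0.463 m / 0.8 = -0.5788, -0.43 m / 0.8 = -0.5375, -0.243 rad / 3.1416 = -0.0773.

>>> {"method": "hand_motion", "body": {
  "rows": [
    [-0.5788,-0.5375,0,-0.0773,1],
    [-0.5788,-0.5375,0,-0.0773,1],
    [-0.5788,-0.5375,0,-0.0773,1],
    [-0.5788,-0.5375,0,-0.0773,1],
    [-0.5788,-0.5375,0,-0.0773,1],
    [-0.5788,-0.5375,0,-0.0773,1],
    [-0.5788,-0.5375,0,-0.0773,1],
    [-0.5788,-0.5375,0,-0.0773,1],
    [-0.5788,-0.5375,0,-0.0773,1],
    [-0.5788,-0.5375,0,-0.0773,1],
    [-0.5788,-0.5375,0,-0.0773,1],
    [-0.5788,-0.5375,0,-0.0773,1],
    [-0.5788,-0.5375,0,-0.0773,1],
    [-0.5788,-0.5375,0,-0.0773,1],
    [-0.5788,-0.5375,0,-0.0773,1],
    [-0.5788,-0.5375,0,-0.0773,1]
  ]
}}

```text
t: 1.75
tcp_pos: [0.4988, 0.0509, 0.253]
tool_rot: [0.028, 1.0, 0.0, -0.001]
force: [0.4, -0.4, -0.1]
finger_gap: 0.999
gripper_force: 0.0
```

Run:
```python
from h import *
from station import manip
w=snap(manip,"wrist","w1");print(manip.sense()["tcp_pos"]);cv2.imwrite("pics/w1.png",w["pixels"][:,:,::-1])
```

```text
[0.49875726 0.0511928  0.25312234]
```

View pics/w1.png

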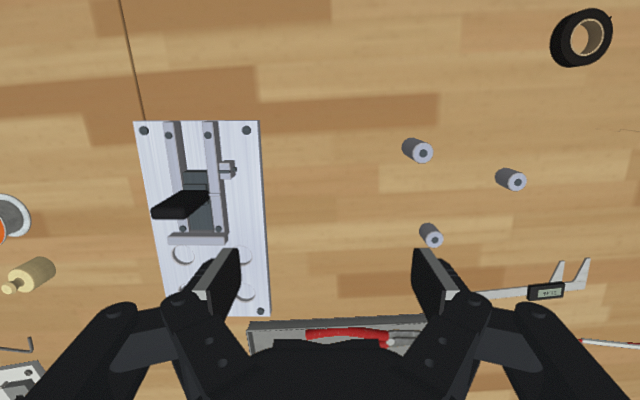

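The wrist view from (0.50, 0.05) shows the pillars' tops at (422,152), (516,181) and (434,239), the handle top near (180,205), the marker at (229,169) and the near pockets at about (183,254) and (240,252). The fingers hide the far row, so I move forward for a second view.

To row units: -0.133 m / 0.8 = -0.1663, -0.043 m / 0.8 = -0.0538.

>>> {"method": "hand_motion", "body": {
  "rows": [
    [-0.1663,-0.0538,0,0,1],
    [-0.1663,-0.0538,0,0,1],
    [-0.1663,-0.0538,0,0,1],
    [-0.1663,-0.0538,0,0,1],
    [-0.1663,-0.0538,0,0,1]
  ]
}}

```text
t: 2.3
tcp_pos: [0.6297, 0.0009, 0.2526]
tool_rot: [0.027, 1.0, 0.0, -0.001]
force: [-0.5, 0.6, 0.3]
finger_gap: 0.993
gripper_force: 0.0
```

Run:
```python
from h import *
from station import manip
w=snap(manip,"wrist","w2");print(manip.sense()["tcp_pos"])
w1=load("w1")
a=cv2.resize(w["pixels"][60:300,100:500,::-1],None,fx=2,fy=2,interpolation=cv2.INTER_CUBIC);cv2.imwrite("pics/w2c.png",a)
cv2.imwrite("pics/w2.png",w["pixels"][:,:,::-1])
# pillar tops
l=cv2.resize(w1["pixels"][110:330,120:290,::-1],None,fx=2.35,fy=2.35,interpolation=cv2.INTER_CUBIC)
r=cv2.resize(w1["pixels"][120:260,385:545,::-1],None,fx=2.35,fy=2.35,interpolation=cv2.INTER_CUBIC)
r=cv2.copyMakeBorder(r,0,l.shape[0]-r.shape[0],0,0,cv2.BORDER_CONSTANT)
cv2.imwrite("pics/w1c.png",np.hstack([l,r]));print(l.shape,r.shape)
```

```text
[0.62879032 0.00124604 0.25268793]
(517, 400, 3) (517, 376, 3)
```

View pics/w2.png

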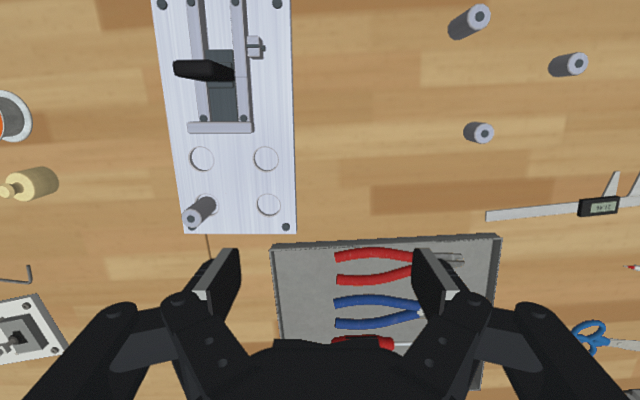

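View pics/w1c.png

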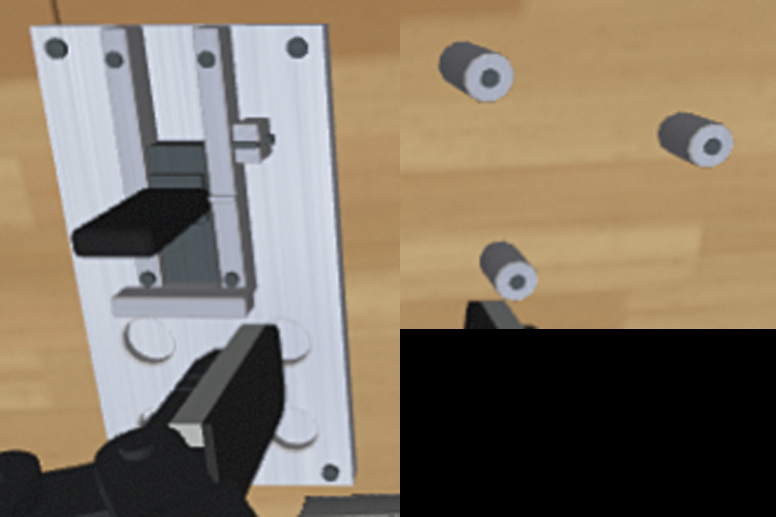

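The full w2 view shows the pocket circles at about (202,158), (266,158) and (269,204), and the fixed pillar top at about (192,219). In the w1 crop, the pillars' top dots sit at full-image (423.3,153.2), (517.8,182.1) and (434.8,240.0).

Run:
```python
from h import *
w=load("w2")
l=cv2.resize(w["pixels"][0:240,150:300,::-1],None,fx=2.5,fy=2.5,interpolation=cv2.INTER_CUBIC)
r=cv2.resize(w["pixels"][0:150,440:600,::-1],None,fx=2.5,fy=2.5,interpolation=cv2.INTER_CUBIC)
r=cv2.copyMakeBorder(r,0,l.shape[0]-r.shape[0],0,0,cv2.BORDER_CONSTANT)
cv2.imwrite("pics/w2d.png",np.hstack([l,r]));print(l.shape)
```

```text
(600, 375, 3)
```

View pics/w2d.png

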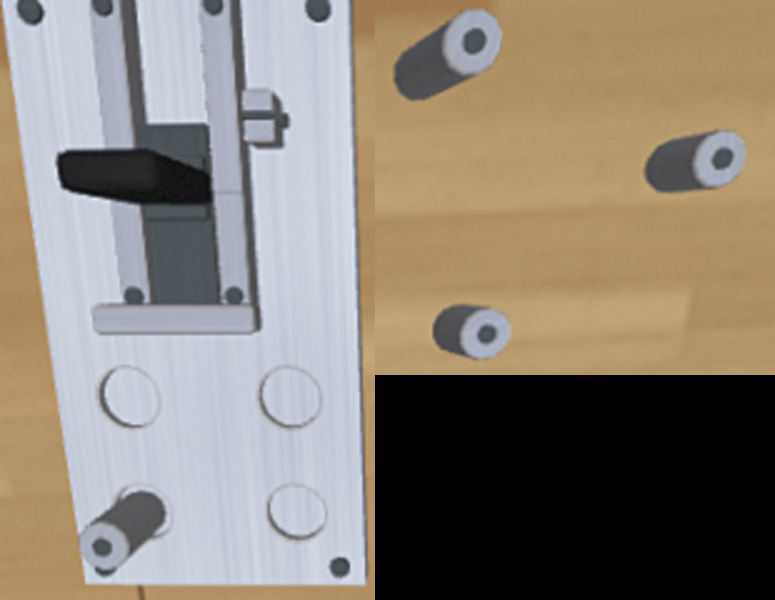

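In this crop I read the w2 pixels as follows.
- **Pockets:** s2 (202,158.4), s1 (266,159.2), t (268.8,204.4).
- **Pillar tops:** tall (480,16.4), B (579.2,63.6), A (484.8,133.2), fixed (190.8,218.8).
- **Marker ridge:** about (253.2,46).

Run:
```python
from h import *
from scipy.optimize import least_squares
a,b,t=load("w1"),load("w2"),load("top")
P=dict(C=((423.3,153.2),(480,16.4)),B=((517.8,182.1),(579.2,63.6)),A=((434.8,240),(484.8,133.2)),s2=((184.3,254.3),(202,158.4)),
 scr1=((144.3,130.4),(162,4.4)),scr2=((246.4,130),(277.2,3.6)),scr3=((260.4,310.9),(286,226.8)),ridge=((226.4,171.2),(253.2,46)))
for n,(p,q) in P.items():
    X,r=tri([(a,p),(b,q)]);print(n,X.round(4),r,"depth",depthpt(a,p).round(4),depthpt(b,q).round(4))
for n,h,uv1,uv2 in(("C",.055,*P["C"]),("B",.035,*P["B"]),("A",.035,*P["A"])): print(n,at_z(a,uv1,h).round(4),at_z(b,uv2,h).round(4))
pk=[((30,-40,15),b,(202,158.4)),((30,40,15),b,(266,159.2)),((90,40,15),b,(268.8,204.4)),((90,-40,62),b,(190.8,218.8)),((30,-40,15),a,(184.3,254.3))]
def W(x,p):
    c,s=np.cos(x[2]),np.sin(x[2]);p=np.array(p)/1e3;return np.array([x[0]+c*p[0]-s*p[1],x[1]+s*p[0]+c*p[1],p[2]])
f=lambda x:np.concatenate([proj(d,W(x,p))[0]-uv for p,d,uv in pk])
s=least_squares(f,[.58,-.115,-.055]);x=s.x;print(x,s.fun.round(1));np.save("fix.npy",x)
for n,p in dict(s1=(30,40,7),s2=(30,-40,7),t=(90,40,7),handle=(-65,0,82)).items(): print(n,W(x,p).round(4))
R=tri([(a,P["ridge"][0]),(b,P["ridge"][1])])[0]
for z in(.035,.037):
  for d,q in((a,P["ridge"][0]),(b,P["ridge"][1])):
    g=at_z(d,q,z)[:2]-x[:2];print("ridge fix",z,np.array([g@[np.cos(x[2]),np.sin(x[2])],g@[-np.sin(x[2]),np.cos(x[2])]]).round(4))
for p in[(30,40,15),(-65,0,105),(-65,18,105),(-65,-18,105)]: print(p,proj(a,W(x,p)),proj(b,W(x,p)))
```

```text
C [0.4807 0.1573 0.0545] [np.float64(0.1), np.float64(0.1)] depth [0.4805 0.157  0.0551] [0.4809 0.1571 0.0552]
B [0.5255 0.2806 0.0336] [np.float64(0.3), np.float64(0.3)] depth [0.525  0.2794 0.0349] [0.5257 0.2802 0.0344]
A [0.5955 0.1828 0.0354] [np.float64(0.1), np.float64(0.1)] depth [0.5958 0.1831 0.0348] [0.5955 0.1828 0.0353]
s2 [ 0.6104 -0.1527  0.0116] [np.float64(0.4), np.float64(0.4)] depth [ 0.6139 -0.1561  0.005 ] [ 0.611  -0.1553  0.0066]
scr1 [ 0.4409 -0.1664  0.0149] [np.float64(0.2), np.float64(0.2)] depth [ 0.4408 -0.1638  0.0188] [ 0.4419 -0.165   0.0183]
scr2 [ 0.4481 -0.0424  0.0143] [np.float64(0.2), np.float64(0.2)] depth [ 0.4479 -0.0421  0.0162] [ 0.4493 -0.0418  0.018 ]
scr3 [ 0.7058 -0.0569  0.0157] [np.float64(0.2), np.float64(0.2)] depth [ 0.7033 -0.0561  0.0188] [ 0.7048 -0.0562  0.0183]
ridge [ 0.4923 -0.0678  0.0351] [np.float64(0.8), np.float64(0.8)] depth [ 0.4915 -0.065   0.0404] [ 0.4929 -0.0675  0.0399]
C [0.4805 0.1571 0.055 ] [0.4808 0.1572 0.055 ]
B [0.525  0.2793 0.035 ] [0.5257 0.2798 0.035 ]
A [0.5957 0.183  0.035 ] [0.5955 0.183  0.035 ]
[ 0.58240217 -0.11006513 -0.06497035] [-0.2 -0.   0.6 -0.3  0.   0.7  0.4 -0.9 -1.   0.7]
s1 [ 0.6149 -0.0721  0.007 ]
s2 [ 0.6097 -0.1519  0.007 ]
t [ 0.6748 -0.076   0.007 ]
handle [ 0.5175 -0.1058  0.082 ]
ridge fix 0.035 [-0.0924  0.0372]
ridge fix 0.035 [-0.0929  0.0355]
ridge fix 0.037 [-0.0929  0.0379]
ridge fix 0.037 [-0.0926  0.036 ]
(30, 40, 15) [[241.37294076 255.7630415 ]] [[266.55368951 158.91336847]]
(-65, 0, 105) [[168.42164973 213.92171659]] [[193.83240721  66.3943478 ]]
(-65, 18, 105) [[186.55426762 214.11564267]] [[214.9388486   66.41400022]]
(-65, -18, 105) [[150.38297981 213.72435307]] [[172.83150556  66.41263104]]
```

To row units: 0.157 m / 0.8 = 0.1963, 0.148 m / 0.8 = 0.185.

>>> {"method": "hand_motion", "body": {
  "rows": [
    [0.1963,0.185,0.1375,0,1],
    [0.1963,0.185,0.1375,0,1],
    [0.1963,0.185,0.1375,0,1],
    [0.1963,0.185,0.1375,0,1],
    [0.1963,0.185,0.1375,0,1],
    [0.1963,0.185,0.1375,0,1],
    [0.1963,0.185,0.1375,0,0.7],
    [0.1963,0.185,0.1375,0,0.7]
  ],
  "grip_n": 30
}}

```text
t: 3.15
tcp_pos: [0.4825, 0.1564, 0.1443]
tool_rot: [0.028, 1.0, 0.0, 0.001]
force: [0.9, -0.4, -1.1]
finger_gap: 0.706
gripper_force: 0.0
```

To row units: 0.103 m / 0.8 = 0.1288, 0.08 m / 0.8 = 0.1.

>>> {"method": "hand_motion", "body": {
  "rows": [
    [0.0013,0.0013,0.0625,0,0.7],
    [0.0013,0.0013,0.1,0,0.7],
    [0.0013,0.0013,0.1288,0,0.7],
    [0.0013,0.0013,0.1288,0,0.7],
    [0.0013,0.0013,0.1288,0,0],
    [0.0013,0.0013,0.1288,0,0],
    [0.0013,0.0013,0.1288,0,0],
    [0.0013,0.0013,0.1288,0,0],
    [0.0013,0.0013,0.1288,0,0],
    [0.0013,0.0013,0.1288,0,0]
  ],
  "grip_n": 40
}}

```text
t: 4.15
tcp_pos: [0.4822, 0.1572, 0.0419]
tool_rot: [0.028, 1.0, 0.0, 0.002]
force: [-0.0, -1.6, 7.1]
finger_gap: 0.269
gripper_force: 39.5
```

To row units: -0.223 m / 0.8 = -0.2788, -0.207 m / 0.8 = -0.2588.

>>> {"method": "hand_motion", "body": {
  "rows": [
    [0,0,-0.0625,0,0],
    [0,0,-0.125,0,0],
    [-0.2588,-0.2788,-0.125,0,0],
    [-0.2588,-0.2788,-0.125,0,0],
    [-0.2588,-0.2788,-0.125,0,0],
    [-0.2588,-0.2788,-0.125,0,0],
    [-0.2588,-0.2788,-0.125,0,0],
    [-0.2588,-0.2788,-0.125,0,0],
    [-0.2588,-0.2788,-0.125,0,0],
    [-0.2588,-0.2788,-0.125,0,0],
    [-0.2588,-0.2788,-0.125,0,0],
    [-0.2588,-0.2788,-0.125,0,0]
  ]
}}

```text
t: 5.35
tcp_pos: [0.6735, -0.0751, 0.14]
tool_rot: [0.027, 1.0, 0.0, -0.001]
force: [-0.6, -0.2, -1.8]
finger_gap: 0.266
gripper_force: 40.1
```

Run:
```python
from h import *
from station import manip
w=snap(manip,"wrist","w3");s=manip.sense();print(s["tcp_pos"],s["gripper_force"])
cv2.imwrite("pics/w3.png",cv2.resize(w["pixels"][60:360,160:480,::-1],None,fx=2,fy=2,interpolation=cv2.INTER_CUBIC))
```

```text
[ 0.67380907 -0.07514441  0.14020361] 40.1406083105303
```

View pics/w3.png

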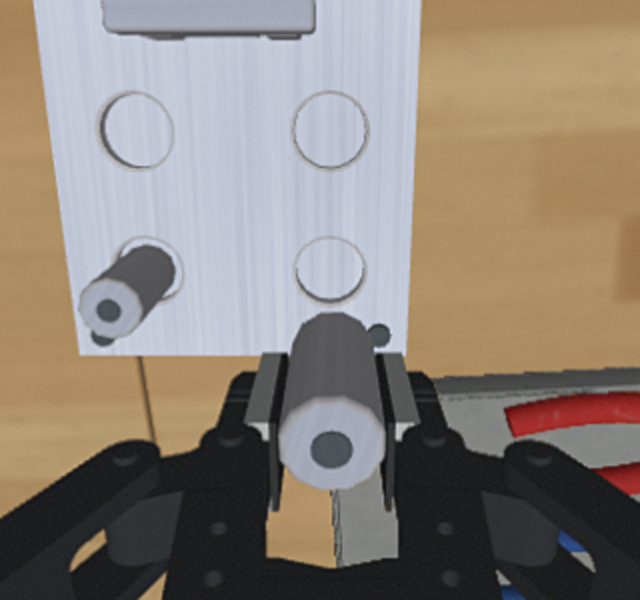

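The held tall pillar hangs straight, its top dot at full-image (325.5,285). Pocket t's rim is centred at (325.5,195), s1 at (325,124.5) and s2 at (228,125).

Run:
```python
from h import *
w=load("w3");b=load("w2");a=load("w1")
print("pillar",at_z(w,(325.5,285),.1402-.0419+.055).round(4),depthpt(w,(325.5,291)).round(4))
for n,q in dict(t=(325.5,195),s1=(325,124.5),s2=(228,125)).items(): print(n,at_z(w,q,.015).round(4))
print("fixed",at_z(w,(160+108/2,60+310/2),.062).round(4))
for n,q in dict(t=((325.5,195),(268.8,204.4)),s1=((325,124.5),(266,159.2)),s2=((228,125),(202,158.4))).items(): print(n,[z.round(4) if hasattr(z,"round") else z for z in tri([(w,q[0]),(b,q[1])])])
```

```text
pillar [ 0.671  -0.0763  0.1533] [ 0.6742 -0.0765  0.153 ]
t [ 0.6742 -0.0764  0.015 ]
s1 [ 0.6143 -0.0736  0.015 ]
s2 [ 0.6102 -0.1525  0.015 ]
fixed [ 0.6704 -0.1569  0.062 ]
t [array([ 0.6748, -0.0765,  0.0124]), [np.float64(0.1), np.float64(0.1)]]
s1 [array([ 0.6149, -0.0733,  0.014 ]), [np.float64(0.6), np.float64(0.6)]]
s2 [array([ 0.6106, -0.1543,  0.0091]), [np.float64(0.2), np.float64(0.2)]]
```

To row units: 0.09 m / 0.8 = 0.1125, -0.0035 m / 0.8 = -0.0044.

>>> {"method": "hand_motion", "body": {
  "rows": [
    [-0.0044,0,0.05,0,0],
    [-0.0044,0,0.0875,0,0],
    [-0.0044,0,0.1,0,0],
    [-0.0044,0,0.1063,0,0],
    [-0.0044,0,0.1125,0,0],
    [-0.0044,0,0.1125,0,0]
  ]
}}

```text
t: 6.0
tcp_pos: [0.6791, -0.0771, 0.0511]
tool_rot: [0.028, 1.0, -0.0, 0.001]
force: [-0.5, 0.3, -2.2]
finger_gap: 0.268
gripper_force: 40.1
```

To row units: 0.002 m / 0.8 = 0.0025, 0.0015 m / 0.8 = 0.0019.

>>> {"method": "hand_motion", "body": {
  "rows": [
    [0.0019,0.0019,0.0013,0,0],
    [0.0019,0.0019,0.0025,0,0],
    [0.0019,0.0019,0.0025,0,0],
    [0.0019,0.0019,0.0025,0,0.5],
    [0.0019,0.0019,0.0025,0,0.5],
    [0.0019,0.0019,0.0025,0,0.5]
  ]
}}

```text
t: 6.6
tcp_pos: [0.6775, -0.0757, 0.0488]
tool_rot: [0.028, 1.0, -0.0, 0.001]
force: [-0.3, -0.7, -0.3]
finger_gap: 0.504
gripper_force: 0.0
```

Run:
```python
from station import manip
s=manip.sense();print(s["tcp_pos"],s["force"])
```

```text
[ 0.67751613 -0.07571107  0.04881508] [-0.28381641 -0.65359761 -0.29419009]
```

To row units: 0.255 m / 0.8 = 0.3188, 0.0944 m / 0.8 = 0.118.

>>> {"method": "hand_motion", "body": {
  "rows": [
    [0,0,-0.0625,0,0.5],
    [0,0,-0.125,0,0.5],
    [0.118,0.3188,-0.125,0,0.7],
    [0.118,0.3188,-0.125,0,0.7],
    [0.118,0.3188,-0.125,0,0.7],
    [0.118,0.3188,-0.125,0,0.7],
    [0.118,0.3188,-0.125,0,0.7],
    [0.118,0.3188,-0.125,0,0.7],
    [0.118,0.3188,-0.075,0,0.7],
    [0.118,0.3188,-0.075,0,0.7],
    [0.118,0.3188,-0.075,0,0.7]
  ]
}}

```text
t: 7.7
tcp_pos: [0.5966, 0.1841, 0.1079]
tool_rot: [0.028, 1.0, -0.0, -0.001]
force: [0.5, -0.4, 0.9]
finger_gap: 0.7
gripper_force: 0.0
```

To row units: 0.075 m / 0.8 = 0.0938, 0.045 m / 0.8 = 0.0563.

>>> {"method": "hand_motion", "body": {
  "rows": [
    [0,0,0.0563,0,0.7],
    [0,0,0.0938,0,0.7],
    [0,0,0.0938,0,0.7],
    [0,0,0.0938,0,0],
    [0,0,0.0938,0,0],
    [0,0,0.0938,0,0],
    [0,0,0.0938,0,0],
    [0,0,0.0938,0,0],
    [0,0,0.0938,0,0]
  ],
  "grip_n": 40
}}

```text
t: 8.6
tcp_pos: [0.5991, 0.1843, 0.036]
tool_rot: [0.028, 1.0, 0.0, 0.003]
force: [-0.3, -1.6, 7.0]
finger_gap: 0.264
gripper_force: 39.6
```

To row units: -0.3348 m / 0.8 = -0.4185, -0.0328 m / 0.8 = -0.041.

>>> {"method": "hand_motion", "body": {
  "rows": [
    [0,0,-0.0625,0,0],
    [0,0,-0.125,0,0],
    [-0.041,-0.4185,-0.125,0,0],
    [-0.041,-0.4185,-0.125,0,0],
    [-0.041,-0.4185,-0.125,0,0],
    [-0.041,-0.4185,-0.125,0,0],
    [-0.041,-0.4185,-0.125,0,0],
    [-0.041,-0.4185,-0.125,0,0],
    [-0.041,-0.4185,-0.125,0,0],
    [-0.041,-0.4185,-0.075,0,0],
    [-0.041,-0.4185,-0.075,0,0],
    [-0.041,-0.4185,-0.075,0,0],
    [-0.041,-0.4185,-0.075,0,0]
  ]
}}

```text
t: 9.9
tcp_pos: [0.6118, -0.151, 0.0947]
tool_rot: [0.027, 1.0, -0.0, 0.001]
force: [-0.5, -0.5, -0.9]
finger_gap: 0.263
gripper_force: 39.8
```

Run:
```python
from h import *
from station import manip
w=snap(manip,"wrist","w4");s=manip.sense();print(s["tcp_pos"],s["gripper_force"])
cv2.imwrite("pics/w4.png",cv2.resize(w["pixels"][60:360,160:480,::-1],None,fx=2,fy=2,interpolation=cv2.INTER_CUBIC))
```

```text
[ 0.61209994 -0.15098647  0.09498815] 39.823168054717826
```

View pics/w4.png

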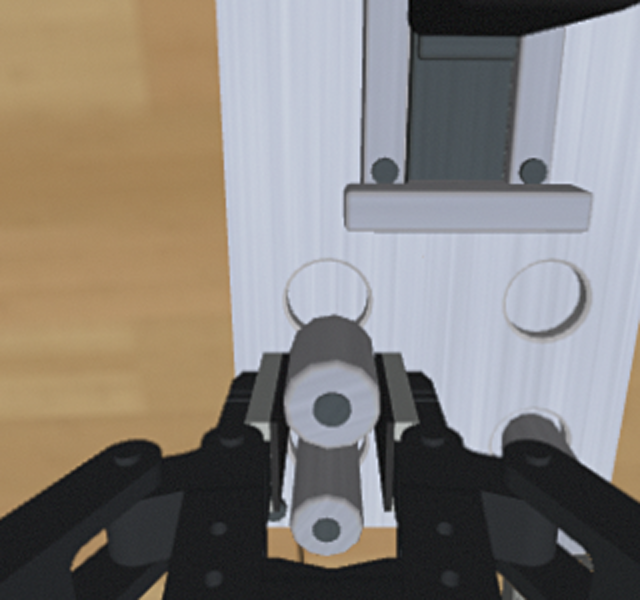

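The pillar is held straight, its top dot at full-image (326,264.5), with pocket s2's rim at about (324,209.2) and s1's at about (433,210). The tall pillar stands in pocket t.

Run:
```python
from h import *
w=load("w4")
print("pillar",at_z(w,(326,264.5),.095-.036+.035).round(4),"s2",at_z(w,(324,209.2),.015).round(4),"s1",at_z(w,(433,210),.015).round(4))
```

```text
pillar [ 0.6078 -0.1518  0.094 ] s2 [ 0.6095 -0.1533  0.015 ] s1 [ 0.6144 -0.0745  0.015 ]
```

To row units: 0.048 m / 0.8 = 0.06, 0.045 m / 0.8 = 0.0563.

>>> {"method": "hand_motion", "body": {
  "rows": [
    [-0.0013,-0.0006,0.0313,0,0],
    [-0.0013,-0.0006,0.05,0,0],
    [-0.0013,-0.0006,0.0563,0,0],
    [-0.0013,-0.0006,0.06,0,0],
    [-0.0013,-0.0006,0.06,0,0]
  ]
}}

```text
t: 10.45
tcp_pos: [0.6123, -0.1522, 0.0454]
tool_rot: [0.028, 1.0, -0.0, 0.0]
force: [0.4, -0.0, -1.2]
finger_gap: 0.259
gripper_force: 39.8
```

To row units: 0.0025 m / 0.8 = 0.0031, -0.0015 m / 0.8 = -0.0019.

>>> {"method": "hand_motion", "body": {
  "rows": [
    [-0.0019,0,0.0013,0,0],
    [-0.0019,0,0.0031,0,0],
    [-0.0019,0,0.0031,0,0],
    [-0.0019,0,0.0031,0,0.5],
    [-0.0019,0,0.0031,0,0.5],
    [-0.0019,0,0.0031,0,0.5]
  ]
}}

```text
t: 11.05
tcp_pos: [0.6138, -0.1525, 0.0431]
tool_rot: [0.028, 1.0, -0.0, 0.0]
force: [0.1, -0.4, 0.6]
finger_gap: 0.5
gripper_force: 0.0
```

To row units: 0.4282 m / 0.8 = 0.5353, 0.1091 m / 0.8 = 0.1364.

>>> {"method": "hand_motion", "body": {
  "rows": [
    [0,0,-0.0625,0,0.5],
    [0,0,-0.125,0,0.5],
    [0.1364,0.5353,-0.125,0,0.7],
    [0.1364,0.5353,-0.125,0,0.7],
    [0.1364,0.5353,-0.125,0,0.7],
    [0.1364,0.5353,-0.125,0,0.7],
    [0.1364,0.5353,-0.125,0,0.7],
    [0.1364,0.5353,-0.125,0,0.7],
    [0.1364,0.5353,-0.125,0,0.7],
    [0.1364,0.5353,-0.125,0,0.7],
    [0.1364,0.5353,-0.125,0,0.7],
    [0.1364,0.5353,-0.075,0,0.7],
    [0.1364,0.5353,-0.075,0,0.7],
    [0.1364,0.5353,-0.075,0,0.7],
    [0.1364,0.5353,-0.075,0,0.7]
  ]
}}

```text
t: 12.55
tcp_pos: [0.5296, 0.2805, 0.104]
tool_rot: [0.029, 1.0, 0.0, 0.001]
force: [-0.6, -0.5, 0.1]
finger_gap: 0.697
gripper_force: 0.0
```

To row units: 0.069 m / 0.8 = 0.0863, 0.04 m / 0.8 = 0.05.

>>> {"method": "hand_motion", "body": {
  "rows": [
    [0.0013,0,0.05,0,0.7],
    [0.0013,0,0.0863,0,0.7],
    [0.0013,0,0.0863,0,0.7],
    [0.0013,0,0.0863,0,0],
    [0.0013,0,0.0863,0,0],
    [0.0013,0,0.0863,0,0],
    [0.0013,0,0.0863,0,0],
    [0.0013,0,0.0863,0,0],
    [0.0013,0,0.0863,0,0]
  ],
  "grip_n": 40
}}

```text
t: 13.45
tcp_pos: [0.5293, 0.2815, 0.0362]
tool_rot: [0.028, 1.0, 0.001, 0.002]
force: [-0.4, -1.9, 6.6]
finger_gap: 0.262
gripper_force: 39.4
```

To row units: -0.3488 m / 0.8 = -0.436, -0.1085 m / 0.8 = -0.1356.

>>> {"method": "hand_motion", "body": {
  "rows": [
    [0,0,-0.0625,0,0],
    [0,0,-0.125,0,0],
    [-0.1356,-0.436,-0.125,0,0],
    [-0.1356,-0.436,-0.125,0,0],
    [-0.1356,-0.436,-0.125,0,0],
    [-0.1356,-0.436,-0.125,0,0],
    [-0.1356,-0.436,-0.125,0,0],
    [-0.1356,-0.436,-0.125,0,0],
    [-0.1356,-0.436,-0.125,0,0],
    [-0.1356,-0.436,-0.125,0,0],
    [-0.1356,-0.436,-0.075,0,0],
    [-0.1356,-0.436,-0.075,0,0],
    [-0.1356,-0.436,-0.075,0,0],
    [-0.1356,-0.436,-0.075,0,0]
  ]
}}

```text
t: 14.85
tcp_pos: [0.617, -0.0722, 0.0952]
tool_rot: [0.027, 1.0, -0.0, 0.001]
force: [0.3, -0.1, -1.2]
finger_gap: 0.26
gripper_force: 39.7
```

Run:
```python
from h import *
from station import manip
w=snap(manip,"wrist","w5");s=manip.sense();print(s["tcp_pos"],s["gripper_force"])
cv2.imwrite("pics/w5.png",cv2.resize(w["pixels"][60:360,160:480,::-1],None,fx=2,fy=2,interpolation=cv2.INTER_CUBIC))
```

```text
[ 0.61727002 -0.0722688   0.09549644] 39.68958857702091
```

View pics/w5.png

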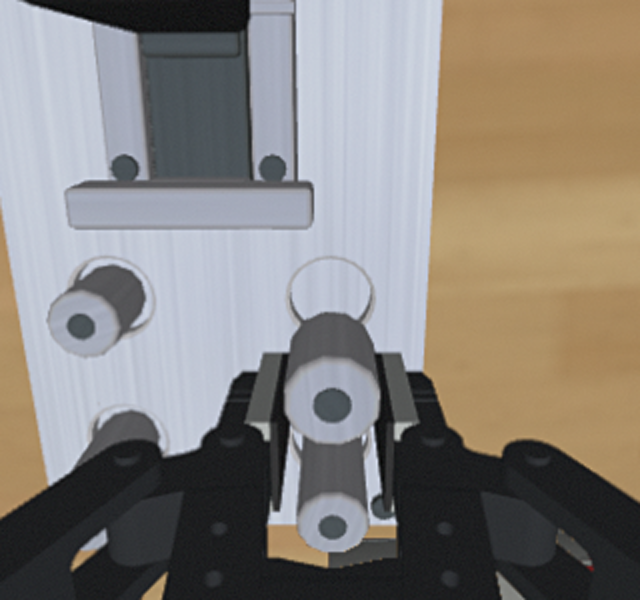

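Short_1 stands in s2, its top dot at full-image (200.5,223.5). The held pillar's dot is at (326,262.5) and the s1 rim at (325.5,209). The tall pillar is upright in t, its dot at (326,323.5).

Run:
```python
from h import *
w=load("w5")
print("pillar",at_z(w,(326,262.5),.0955-.0362+.035).round(4),"s1",at_z(w,(325.5,209),.015).round(4),"short in s2",at_z(w,(200.5,223.5),.042).round(4),"tall",at_z(w,(326,323.5),.062).round(4))
```

```text
pillar [ 0.6121 -0.073   0.0943] s1 [ 0.6147 -0.0734  0.015 ] short in s2 [ 0.6104 -0.1531  0.042 ] tall [ 0.6749 -0.0764  0.062 ]
```

>>> {"method": "hand_motion", "body": {
  "rows": [
    [-0.0025,0,0.0313,0,0],
    [-0.0025,0,0.05,0,0],
    [-0.0025,0,0.0563,0,0],
    [-0.0025,0,0.06,0,0],
    [-0.0025,0,0.06,0,0]
  ]
}}

```text
t: 15.4
tcp_pos: [0.6185, -0.073, 0.0459]
tool_rot: [0.028, 1.0, -0.0, 0.0]
force: [0.6, -0.2, -1.3]
finger_gap: 0.26
gripper_force: 39.7
```

To row units: -0.12 m / 0.8 = -0.15, -0.001 m / 0.8 = -0.0013.

>>> {"method": "hand_motion", "body": {
  "rows": [
    [-0.0013,0,0.0031,0,0],
    [-0.0013,0,0.0031,0,0],
    [-0.0013,0,0.0031,0,0],
    [-0.0013,0,0.0031,0,0.5],
    [-0.0013,0,0.0031,0,0.5],
    [-0.0013,0,0.0031,0,0.5],
    [-0.0013,0,0.0031,0,0.5],
    [-0.0013,0,-0.05,0,0.5],
    [-0.0013,0,-0.1,0,0.5],
    [-0.0013,0,-0.15,0,0.5],
    [-0.0013,0,-0.15,0,0.5],
    [-0.0013,0,-0.15,0,0.5]
  ]
}}

```text
t: 16.6
tcp_pos: [0.6199, -0.0733, 0.167]
tool_rot: [0.028, 1.0, -0.0, 0.001]
force: [0.4, 0.4, -0.2]
finger_gap: 0.5
gripper_force: 0.0
```

Run:
```python
from h import *
from station import manip
print(manip.sense()["q"].round(3))
w=snap(manip,"wrist","w6");g=cv2.cvtColor(w["pixels"],cv2.COLOR_RGB2GRAY)
for n,X in dict(s1=(.6147,-.0735,.042),s2=(.6104,-.1531,.042),t=(.6749,-.0764,.062)).items():
    p=proj(w,X)[0];u,v=p.round().astype(int);k=6;c=g[v-k:v+k+1,u-k:u+k+1];m=c<120;ys,xs=np.nonzero(m)
    q=(u-k+xs.mean(),v-k+ys.mean());print(n,p.round(1),m.sum(),at_z(w,q,X[2]).round(4),depthpt(w,(p[0]+6,p[1])).round(4))
# ridge & handle heights in depth image w2
b=load("w2");x=[.5825,-.1116,-.06];c,s=np.cos(x[2]),np.sin(x[2]);z=b["range_z"];vv,uu=np.mgrid[0:140,140:300]
P=np.array([depthpt(b,(u,v)) for u,v in zip(uu.ravel(),vv.ravel())]);F=(P[:,:2]-x[:2])@np.array([[c,-s],[s,c]])
for n,m in dict(ridge=(abs(F[:,1]-.038)<.008)&(P[:,2]>.0385)&(P[:,2]<.05)&(F[:,0]<-.08),saddle=(abs(F[:,1]-.038)<.006)&(P[:,2]>.033)&(P[:,2]<.05)&(F[:,0]<-.08),handle=(abs(F[:,1])<.015)&(P[:,2]>.1)).items():
    print(n,m.sum(),F[m].mean(0).round(4),F[m].min(0).round(4),F[m].max(0).round(4),P[m,2].mean().round(4))
```

```text
[-0.296  0.629  1.514 -0.     0.996 -1.812]
s1 [326.6 187.7] 75 [ 0.6149 -0.0746  0.042 ] [ 0.6149 -0.0683  0.0421]
s2 [234.8 187.9] 76 [ 0.6099 -0.1534  0.042 ] [ 0.6109 -0.1482  0.0411]
t [327.2 261.3] 72 [ 0.6748 -0.0764  0.062 ] [ 0.6752 -0.0712  0.0619]
ridge 40 [-0.0931  0.0374] [-0.1017  0.0311] [-0.0903  0.0438] 0.0399
saddle 248 [-0.0926  0.0383] [-0.1025  0.0321] [-0.0825  0.044 ] 0.0366
handle 608 [-0.0644  0.0003] [-0.0717 -0.015 ] [-0.0577  0.015 ] 0.1035
```

Units first: shifts go in shares of 0.8 m and turns go in shares of 180 degrees. So 0.1 m / 0.8 = 0.125, -0.039 m / 0.8 = -0.0488, 1.575 rad / 3.1416 = 0.5013.

>>> {"method": "hand_motion", "body": {
  "rows": [
    [0.125,-0.0488,-0.025,0.5013,0.6],
    [0.125,-0.0488,-0.025,0.5013,0.6],
    [0.125,-0.0488,-0.025,0.5013,0.6],
    [0.125,-0.0488,-0.025,0.5013,0.6],
    [0.125,-0.0488,-0.025,0.5013,0.6],
    [0.125,-0.0488,-0.025,0.5013,0.6],
    [0.125,-0.0488,-0.025,0.5013,0.6],
    [0.125,-0.0488,-0.025,0.5013,0.6],
    [0.125,-0.0488,-0.025,0.5013,0.6],
    [0.125,-0.0488,-0.025,0.5013,0.6],
    [0.125,-0.0488,-0.025,0.5013,0.6],
    [0.125,-0.0488,-0.025,0.5013,0.6],
    [0.125,-0.0488,-0.025,0.5013,0.6],
    [0.125,-0.0488,-0.025,0.5013,0.6]
  ]
}}

```text
t: 18.05
tcp_pos: [0.517, -0.1064, 0.1851]
tool_rot: [0.728, 0.686, -0.0, -0.001]
force: [-0.2, 0.4, -0.2]
finger_gap: 0.602
gripper_force: 0.0
```

Run:
```python
from h import *
from station import manip
s=manip.sense();print(s["tcp_pos"],Rn.from_quat(s["tool_rot"]).as_matrix().round(3))
w=snap(manip,"wrist","w7");x=[.5825,-.1116,-.06];c,s=np.cos(x[2]),np.sin(x[2])
vv,uu=np.mgrid[0:400:2,0:640:2];P=np.array([depthpt(w,(u,v)) for u,v in zip(uu.ravel(),vv.ravel())]);F=(P[:,:2]-x[:2])@np.array([[c,-s],[s,c]])
for n,m in dict(saddle=(abs(F[:,1]-.038)<.006)&(P[:,2]>.033)&(P[:,2]<.05)&(F[:,0]<-.08),handle=(abs(F[:,1])<.015)&(abs(F[:,0]+.065)<.02)&(abs(P[:,2]-.105)<.004)).items():
    if m.sum(): print(n,m.sum(),F[m].mean(0).round(4),F[m].min(0).round(4),F[m].max(0).round(4),P[m].mean(0).round(4))
```

```text
[ 0.51699173 -0.10639323  0.18505313] [[ 0.059  0.998 -0.002]
 [ 0.998 -0.059  0.001]
 [ 0.001 -0.002 -1.   ]]
saddle 67 [-0.0926  0.0382] [-0.103  0.032] [-0.0829  0.0434] [ 0.4923 -0.0679  0.0368]
handle 173 [-0.0644  0.0004] [-0.0704 -0.0149] [-0.0584  0.0145] [ 0.5182 -0.1073  0.1037]
```

To row units: 0.1 m / 0.8 = 0.125, 0.08 m / 0.8 = 0.1.

>>> {"method": "hand_motion", "body": {
  "rows": [
    [0,0.0013,0.0563,0,0.6],
    [0,0.0013,0.1,0,0.6],
    [0,0.0013,0.125,0,0.6],
    [0,0.0013,0.125,0,0.6],
    [0,0.0013,0.125,0,0],
    [0,0.0013,0.125,0,0],
    [0,0.0013,0.125,0,0],
    [0,0.0013,0.125,0,0],
    [0,0.0013,0.125,0,0],
    [0,0.0013,0.125,0,0],
    [0,0.0013,0.125,0,0]
  ],
  "grip_n": 80
}}

```text
t: 19.2
tcp_pos: [0.5172, -0.1067, 0.0872]
tool_rot: [0.727, 0.686, -0.001, -0.0]
force: [-4.3, -1.1, 5.3]
finger_gap: 0.156
gripper_force: 79.4
```

To row units: -0.028 m / 0.8 = -0.035, -0.024 m / 0.8 = -0.03.

>>> {"method": "hand_motion", "body": {
  "rows": [
    [0,-0.01,0,0,0],
    [0,-0.02,0,0,0],
    [0,-0.03,0,0,0],
    [0,-0.035,0,0,0],
    [0,-0.035,0,0,0],
    [0,-0.035,0,0,0],
    [0,-0.035,0,0,0]
  ]
}}

```text
t: 19.9
tcp_pos: [0.494, -0.1055, 0.0873]
tool_rot: [0.728, 0.686, 0.002, 0.004]
force: [7.4, 3.5, 1.9]
finger_gap: 0.156
gripper_force: 78.8
```

Run:
```python
from h import *
from station import manip
s=manip.sense();print(s["tcp_pos"],s["force"])
w=snap(manip,"wrist","w8");x=[.5825,-.1116,-.06];c,s=np.cos(x[2]),np.sin(x[2])
vv,uu=np.mgrid[0:400,0:640];P=np.array([depthpt(w,(u,v)) for u,v in zip(uu.ravel(),vv.ravel())]);F=(P[:,:2]-x[:2])@np.array([[c,-s],[s,c]])
for n,m in dict(saddle=(abs(F[:,1]-.038)<.008)&(P[:,2]>.033)&(P[:,2]<.045)&(F[:,0]<-.08),ridge=(abs(F[:,1]-.038)<.008)&(P[:,2]>.0385)&(P[:,2]<.045)&(F[:,0]<-.08),handle=(abs(F[:,1])<.03)&(abs(F[:,0]+.092)<.02)&(P[:,2]<.09)&(P[:,2]>.043)).items():
    if m.sum(): print(n,m.sum(),F[m].mean(0).round(4),F[m].min(0).round(4),F[m].max(0).round(4),P[m].mean(0).round(4))
cv2.imwrite("pics/w8.png",w["pixels"][:,:,::-1])
```

```text
[ 0.49397095 -0.1054932   0.08727796] [7.35297937 3.47981941 1.93304605]
saddle 723 [-0.0929  0.0377] [-0.1026  0.0308] [-0.0833  0.0437] [ 0.4921 -0.0684  0.0366]
ridge 110 [-0.0928  0.0374] [-0.0941  0.0309] [-0.0916  0.0436] [ 0.4921 -0.0687  0.0401]
handle 1769 [-0.0895  0.013 ] [-0.1079  0.0056] [-0.072   0.0181] [ 0.4939 -0.0933  0.0748]
```

View pics/w8.png

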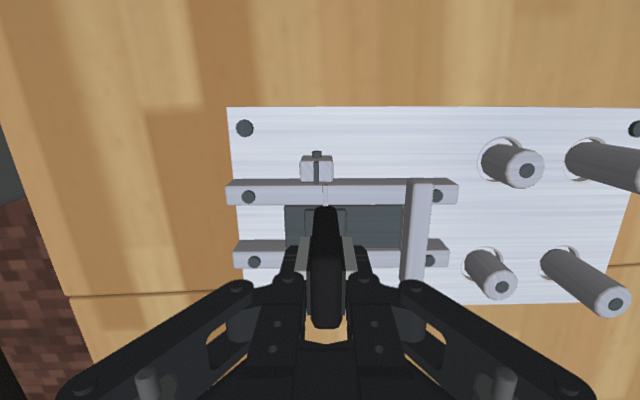

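All four pillars stand upright. The handle base at about (323,207) lies slightly to the fixture side of the ridge at (317,153), so roughly 4 mm more pull is needed.

To row units: -0.004 m / 0.8 = -0.005.

>>> {"method": "hand_motion", "body": {
  "rows": [
    [0,-0.005,0,0,0],
    [0,-0.005,0,0,0],
    [0,-0.005,0,0,0],
    [0,-0.005,0,0,0],
    [0,-0.005,0,0,0]
  ]
}}

```text
t: 20.45
tcp_pos: [0.4903, -0.1053, 0.0873]
tool_rot: [0.728, 0.686, 0.002, 0.004]
force: [7.2, 4.1, 0.1]
finger_gap: 0.152
gripper_force: 79.0
```

Run:
```python
from h import *
from station import manip
s=manip.sense();print(s["tcp_pos"],s["force"])
w=snap(manip,"wrist","w9");x=[.5825,-.1116,-.06];c,s=np.cos(x[2]),np.sin(x[2])
g=cv2.cvtColor(w["pixels"],cv2.COLOR_RGB2GRAY)
vv,uu=np.mgrid[0:400,0:640];P=np.array([depthpt(w,(u,v)) for u,v in zip(uu.ravel(),vv.ravel())]);F=(P[:,:2]-x[:2])@np.array([[c,-s],[s,c]])
for n,m in dict(ridge=(abs(F[:,1]-.038)<.008)&(P[:,2]>.0385)&(P[:,2]<.045)&(F[:,0]<-.08),handle=(abs(F[:,1]-.018)<.004)&(abs(F[:,0]+.092)<.02)&(P[:,2]<.058)&(P[:,2]>.043),jaw=(abs(F[:,1])<.034)&(abs(F[:,0]+.04)<.03)&(abs(P[:,2]-.054)<.003)).items():
    if m.sum(): print(n,m.sum(),np.median(F[m],0).round(4),np.percentile(F[m],[3,97],axis=0).round(4).tolist(),P[m].mean(0).round(4))
```

```text
[ 0.49028143 -0.10530905  0.08728755] [7.18571196 4.07392644 0.09192054]
ridge 107 [-0.093   0.0375] [[-0.0942, 0.0313], [-0.0918, 0.0433]] [ 0.4919 -0.0686  0.04  ]
handle 207 [-0.0913  0.0168] [[-0.0976, 0.0145], [-0.0854, 0.0173]] [ 0.4923 -0.0896  0.0508]
jaw 1976 [-0.0378  0.0067] [[-0.043, -0.0239], [-0.032, 0.0326]] [ 0.5452 -0.1035  0.0529]
```

To row units: -0.0015 m / 0.8 = -0.0019.

>>> {"method": "hand_motion", "body": {
  "rows": [
    [0,-0.0019,0,0,0],
    [0,-0.0019,0,0,0],
    [0,-0.0019,0,0,0],
    [0,-0.0019,0,0,0],
    [0,-0.0019,0,0,0],
    [0,-0.0019,0,0,0],
    [0,-0.0019,0,0,0]
  ]
}}

```text
t: 21.2
tcp_pos: [0.4889, -0.1052, 0.0873]
tool_rot: [0.728, 0.685, 0.002, 0.004]
force: [8.3, 3.0, 0.6]
finger_gap: 0.157
gripper_force: 79.0
```

Run:
```python
from h import *
from station import manip
s=manip.sense();print(s["tcp_pos"],s["force"],s["gripper_force"])
w=snap(manip,"wrist","w10");x=[.5825,-.1116,-.06];c,s=np.cos(x[2]),np.sin(x[2])
vv,uu=np.mgrid[0:400,0:640];P=np.array([depthpt(w,(u,v)) for u,v in zip(uu.ravel(),vv.ravel())]);F=(P[:,:2]-x[:2])@np.array([[c,-s],[s,c]])
ok=[]
for n,m in dict(ridge=(abs(F[:,1]-.038)<.008)&(P[:,2]>.0385)&(P[:,2]<.045)&(F[:,0]<-.08),handle=(abs(F[:,1]-.018)<.004)&(abs(F[:,0]+.092)<.02)&(P[:,2]<.058)&(P[:,2]>.043),jaw=(abs(F[:,1])<.034)&(abs(F[:,0]+.04)<.03)&(abs(P[:,2]-.054)<.003)).items():
    ok.append(np.median(F[m,0]));print(n,ok[-1].round(4))
if abs(ok[0]-ok[1])<.002 and abs(ok[0]-ok[2]+.054)<.0025: print(manip.sign_off())
```

```text
[ 0.48887135 -0.10519983  0.08729122] [8.31433465 3.03474199 0.561867  ] 79.01190161705017
ridge -0.0927
handle -0.0928
jaw -0.0392
the job is handed in; nothing more can be done
None
```

The job is handed in after about 21 s of robot time. By my camera measurements all three pillars stand upright in their pockets, and the gripper still holds the slide within about 1 mm of the marker ridge.

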